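Clip the coffee tin shut

ROBOT

A 7-joint arm with a two-finger parallel gripper is mounted at the origin on the work surface. World frame = base frame: x ahead of the robot, y to its left, z up, the work surface at z = 0. Lengths are in m, angles in rad, forces in N, time in s.
With the tool pointing down it reaches from about 0.35 to 0.9 m from the base axis. Payload 19.9 kg.
Tool frame: the origin (TCP) lies on the centre line of the jaws, within the pads' length; the fingertips stand 11 mm ahead of it and the grasp point (between the pads) lies 8 mm behind it; z points along the fingers, y is the direction in which the jaws open and shut (so a half turn about z gives the same grasp; the last joint's range is limited). The gripper opens to 94 mm and grips with 3 to 60 N. Pads are 16 mm wide; open, the fingers measure 119 mm over their backs; the gripper's body (75 mm by 177 mm) begins 78 mm behind the grasp point.
Start: joints at [1.292, 0.417, -0.01, 1.614, 0.005, 1.111, -0.053], TCP at [0.147, -0.608, 0.216] pointing down, gripper open.
Joint ranges: [-2.81, 2.81], [-0.39, 2.02], [-1.27, 1.25], [0.06, 2.57], [-1.19, 4.33], [0.19, 2], [-2.82, 2.82]. Speed limits (rad/s): [1.89, 1.89, 2.39, 2.39, 3.01, 3.01, 3.01].

INTERFACE

Orientations are given as a unit quaternion [x, y, z, w].
In Python, from rig import ctrl, eyes, close_job gives the robot as it stands.
- The arm moves only by the shell command python3 -m pendant 'ROWS' [FORCE]. ROWS is JSON, a list of rows, each a list of 5 numbers: the shift along the tool's x, y, z in mm, then the turn about the tool's z in rad, then the closure, from 0 (fully open) to 1 (shut). In form: [[dx, dy, dz, twist, claw], ...]. A call has 1 to 12 rows; each row is the pose to reach, as a shift and turn from the pose commanded when the call began, along the tool's axes at that moment; what a row does not reach only later rows make up. A row lasts 1/10 s, in which the tool goes at most 50 mm and 8.59 degrees, less where a joint would pass 70% of its speed; a pose out of reach is approached as far as the arm can. A call with a gripper value outside its range is refused whole. The fingers move at their own pace and stop on an object; FORCE is the grip in N (left out, the last holds). Time passes only in rows, so rows that repeat a pose let the fingers close. It gives the time, the measured TCP pose, the force and the opening at its end, in the units of the state.
- ctrl.get_state(): the state, without advancing time (a new reading comes with each control period).
- eyes.snapshot(name): name is "scene" or "side" or "wrist"; returns (picture, depth): 400x640x3 uint8, blue, green, red; 400x640 float32, m along the optical axis (not along the pixel's ray), 0 where there is no reading.
- eyes.calibration(name): a dict with "fovy" (degrees; the focal length in pixels is half the picture's height over the tangent of half this angle, whatever the lens; pixels are square), "cx", "cy" (the principal point, pixels), "k1" (the pictures are not rectified: a ray, as slopes to the right and down, at radius r is drawn at 1 + k1 r^2 times it, then the intrinsics apply), "cam_to_world" (4x4, takes a point from camera to world coordinates). Camera axes: x right, y down, z forward; pixel columns grow to the right and rows downward; lengths in m; the calibration is good to about 2 mm. A picture is of the moment at which its call begins: read the wrist's pose just before it. calibration takes no time and is no camera call; for the wrist camera it gives the pose at the moment of the call.
- close_job(): hands the job in, once; it reports no verdict.
The state is a dict: "clock": time; "q": joint angles; "qvel": joint speeds; "effort": joint torques, N m; "tool_pos": TCP position; "eef_rot": TCP orientation; "contact_force": force on the tool from outside, world axes, zero at the start; "torque": the same for the moment, N m; "opening": finger opening in m.
Only numpy, scipy, OpenCV 4.12 (cv2) and the standard library are available. Lean on these libraries where they do the work, as an engineer would, in place of code of your own. Each camera call takes 0.05 s, during which the arm holds its last target. There are 200 camera calls.

TASK

Close the coffee tin, the square one with the green lid: press its lid all the way down against the rubber seal until the spring catch at the front snaps over it, so that it stays shut when you let go. Leave the white-lidded sugar tin open, just as it is.

Things in the scene. Friction and masses are not known exactly. Their poses are not given: they have to be found in the camera images.
- coffee_tin: Square metal tin 130 x 130 mm, rim 105 mm high, green band and lid, fixed to the counter, left or right of the sugar tin. Origin: centre of underside, z up; front faces its own -x, roughly to the robot. Lid hinge along y at x = +66, z = 105 mm. Catch: 30 mm wide spring hook amid the front, x = -73 to -90 mm, up to 26 mm above the rim; it yields to the lid by itself; keep off it.
- coffee_lid (a joint): Green lid's angle, rad: 0 shut, grows opening, starts 0.45 to 0.8. Lid 132 mm deep from the hinge, 134 wide, 6 thick; shut, its top is 7 mm above the hinge line. Stays where left. From 0.15 rad it meets the catch, then the seal: up to about 18 N at the press point. It catches when pressed to 0 or below (hard stop at -0.014), then rests near 0; pushed less it springs back to 0.03 or more.
- coffee_press (a point): Press point on top of the green lid: mid-width, 110 mm from the hinge, 22 mm in from the front edge. Moves with the lid; z is the lid's outward normal, -x points to the lid's front edge. With the lid shut it lies 112 mm above the counter.
- sugar_press (a point): The same point on the white lid of the sugar tin, an otherwise identical tin with a white band, also half open: to be left alone.
Mind the look-alikes: they are no part of the job. What is shaped like the coffee_tin but brown, orange or red is not meant.

How it is judged:
By the outcome, as a careful person would: the job done as asked, in the order asked, and still so for the second after the job is handed in, with the robot touching nothing.
It also fails if it takes over 35 s, if anything falls off the work surface, if the arm or the gripper's body presses on something with over 40 N, if the wrist force passes 120 N, or if a joint passes its speed limit or range.

## Working session

There is one attempt and no reset: what is moved stays moved. The work goes in short steps, Python scripts to look and compute and a shell command to move; the robot and the scene stay as the last step left them, time stands still between calls to the robot, and variables do not carry over. Pictures are saved under pics/ and viewed, about 8 in all and at most 12, crops included, and the job is handed in when it is done.

```bash
mkdir -p pics; cat > h.py <<'E'
import numpy as np, cv2
from rig import ctrl, eyes
def snap(n,tag):
    c=eyes.calibration(n); im,d=eyes.snapshot(n); cv2.imwrite(f'pics/{tag}.png',im); np.savez(f'pics/{tag}.npz',im=im,d=d,**{k:np.array(v) for k,v in c.items()}); return im,d,c
def load(tag):
    z=np.load(f'pics/{tag}.npz'); return z['im'],z['d'],z
def cloud(d,c):
    H,W=d.shape; f=H/2/np.tan(np.radians(float(c['fovy']))/2)
    K=np.array([[f,0,float(c['cx'])],[0,f,float(c['cy'])],[0,0,1]])
    u,v=np.meshgrid(np.arange(W),np.arange(H)); p=np.stack([u,v],-1).reshape(-1,1,2).astype(float)
    s=cv2.undistortPoints(p,K,np.array([float(c['k1']),0,0,0])).reshape(H,W,2)
    P=np.dstack([s*d[...,None],d]); T=np.array(c['cam_to_world']); return P@T[:3,:3].T+T[:3,3]
E
python3 - <<'E'
from h import *
print(ctrl.get_state())
a=snap('scene','s1')[0];b=snap('side','d1')[0]
for n in('scene','side'):print({k:np.round(v,3).tolist() for k,v in eyes.calibration(n).items()})
E
```

```text
{'clock': 0.0, 'q': array([ 1.29251808,  0.41795133, -0.01030878,  1.61418886,  0.00469057,
        1.11074204, -0.05300291]), 'qvel': array([-0.00060022,  0.00173667, -0.00042489, -0.00059868, -0.00026299,
       -0.00076615,  0.00133654]), 'effort': array([ 2.27424239e-04, -8.51241374e+01,  6.39079772e-01, -4.25980532e+01,
       -4.88782092e-02,  1.86530768e-02,  1.10043413e-04]), 'tool_pos': array([ 0.14651   , -0.6071873 ,  0.21583323]), 'eef_rot': array([ 9.92999607e-01,  1.18115961e-01, -1.15843190e-04, -6.22112888e-04]), 'contact_force': array([ 0.03357656, -0.42098419, -0.10713535]), 'torque': array([ 0.03878039, -0.02926489,  0.05485086]), 'opening': 0.09410975377635893}
{'fovy': 43.302, 'cx': 321.95, 'cy': 193.155, 'k1': -0.006, 'cam_to_world': [[0.505, 0.644, -0.574, 1.425], [0.863, -0.384, 0.329, -0.464], [-0.009, -0.662, -0.75, 1.346], [0.0, 0.0, 0.0, 1.0]]}
{'fovy': 53.999, 'cx': 315.882, 'cy': 193.115, 'k1': -0.024, 'cam_to_world': [[-0.546, -0.575, 0.609, -0.311], [-0.837, 0.361, -0.411, 0.608], [0.017, -0.734, -0.679, 0.953], [0.0, 0.0, 0.0, 1.0]]}
```

View pics/s1.png

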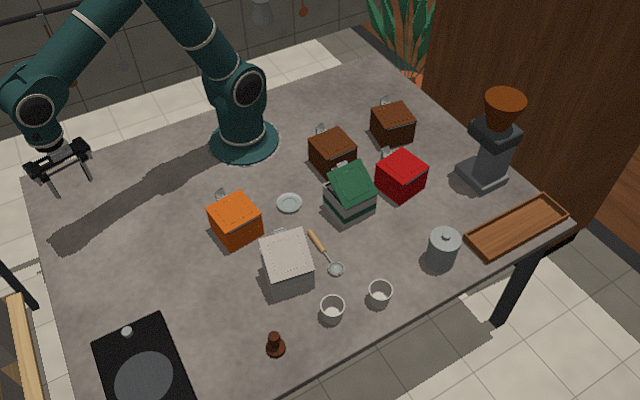

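View pics/d1.png

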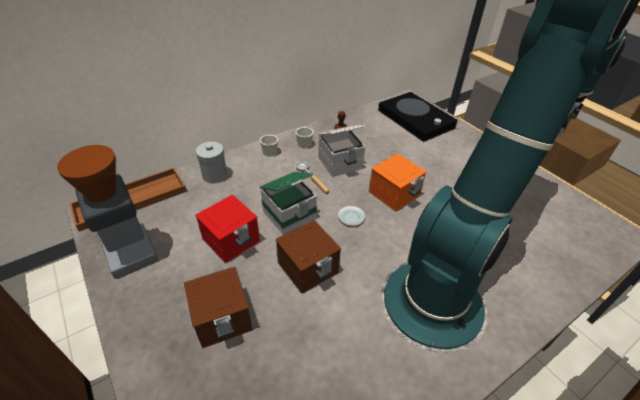

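The scene picture shows one green-lidded tin at (350,190). The white-lidded sugar tin is at (285,258). The brown (332,150 and 393,122), red (402,175) and orange (235,220) tins are look-alikes, already shut. The side picture shows the green lid at (287,188), half open. I'll confirm it in an enlarged crop and measure it.

```bash
python3 - <<'E'
from h import *
crops=[]
for t,(x,y) in (('s1',(345,195)),('d1',(290,195))):
    im,d,c=load(t); P=cloud(d,c)
    hsv=cv2.cvtColor(im,cv2.COLOR_BGR2HSV)
    m=cv2.inRange(hsv,(60,80,30),(85,255,255)); 
    w=np.zeros_like(m); w[y-60:y+60,x-60:x+60]=255; m&=w
    m&=((P[...,2]>.1)*255).astype(np.uint8)
    n,l,st,ce=cv2.connectedComponentsWithStats(m); i=1+np.argmax(st[1:,4]); m=cv2.erode((l==i).astype(np.uint8),np.ones((3,3)))
    Q=P[(m>0)&(d>0)]
    o=np.median(Q,0)
    for _ in range(3):
        U,S,V=np.linalg.svd(Q-Q.mean(0),full_matrices=False); nn=V[2]*np.sign(V[2][2]); r=(Q-Q.mean(0))@nn; Q=Q[abs(r)<max(.003,2*r.std())]
    ang=np.arccos(nn[2]); h=nn[:2]/np.linalg.norm(nn[:2]) # horizontal part of normal points to hinge (+x tin)
    print(t,len(Q),'centroid',Q.mean(0).round(4),'n',nn.round(3),'ang',ang.round(3),'yaw',np.arctan2(h[1],h[0]).round(3),'res',r.std().round(4))
    # in-plane rect
    yv=np.array([-h[1],h[0],0]); xv=np.cross(yv,nn)
    a=np.c_[(Q-Q.mean(0))@xv,(Q-Q.mean(0))@yv].astype(np.float32)
    R=cv2.minAreaRect(a); print('rect',R)
    B=cv2.boxPoints(R); print((Q.mean(0)+B[:,:1]*xv+B[:,1:]*yv).round(3).tolist())
    crops.append(cv2.resize(im[y-50:y+50,x-65:x+65],None,fx=4,fy=4,interpolation=2))
cv2.imwrite('pics/crop1.png',cv2.resize(np.hstack(crops),(800,308)))
E
```

```text
s1 1164 centroid [0.5191 0.1639 0.1454] n [0.535 0.028 0.844] ang 0.566 yaw 0.053 res 0.0028
rect ((-0.0005744993686676025, 0.0013021305203437805), (0.12719842791557312, 0.12207040935754776), 89.8775634765625)
[[0.47, 0.099, 0.179], [0.573, 0.104, 0.113], [0.567, 0.231, 0.113], [0.464, 0.226, 0.178]]
d1 238 centroid [0.5017 0.1747 0.1553] n [0.526 0.026 0.85 ] ang 0.554 yaw 0.049 res 0.0008
rect ((0.001270148903131485, -0.004321373999118805), (0.1197013258934021, 0.09940122067928314), 89.72357940673828)
[[0.464, 0.109, 0.181], [0.548, 0.112, 0.129], [0.543, 0.232, 0.128], [0.458, 0.228, 0.181]]
```

View pics/crop1.png

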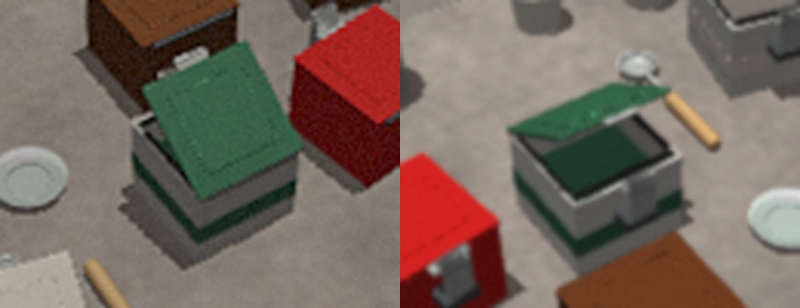

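The crop confirms it: the green-lidded tin is half open with its catch facing the robot. Both views agree: lid angle about 0.56, yaw about 0.05, hinge near (0.571, 0.167), and heights match the given sizes. The press point should be at about (0.482, 0.163, 0.169) now and (0.461, 0.162, 0.112) when shut. I'll move above it in two legs with the gripper shut.

```bash
python3 -m pendant '[[50,-30,-60,0,1],[100,-58,-95,0,1],[150,-87,-95,0,1],[200,-115,-95,0,1],[250,-144,-95,0,1],[300,-173,-95,0,1],[350,-202,-95,0,1],[386,-223,-95,0,1],[386,-223,-95,0,1]]'
python3 -m pendant '[[15,-50,0,0,1],[30,-100,0,0,1],[45,-150,0,0,1],[55,-190,0,0,1],[70,-240,0,0,1],[85,-290,0,0,1],[100,-340,0,0,1],[113,-390,0,0,1],[126,-445,0,0,1],[126,-445,0,0,1],[126,-445,0,0.1,1],[126,-445,0,0.185,1]]'
```

```text
clock: 1.0
tool_pos: [0.4536, -0.3147, 0.3111]
eef_rot: [0.993, 0.118, -0.0, -0.0]
contact_force: [0.6, -0.4, -0.8]
opening: 0.0254
clock: 2.2
tool_pos: [0.4704, 0.1464, 0.3108]
eef_rot: [1.0, 0.025, -0.0, -0.0]
contact_force: [0.1, 0.7, 0.3]
opening: 0.0002
```

```bash
python3 - <<'E'
from h import *
im,d,c=snap('wrist','w1'); P=cloud(d,c); print(ctrl.get_state()['tool_pos'])
hsv=cv2.cvtColor(im,cv2.COLOR_BGR2HSV); m=cv2.inRange(hsv,(60,80,30),(85,255,255))>0
Q=P[m&(d>0)&(P[...,2]>.112)]; print(len(Q),Q.mean(0).round(4),np.percentile(Q,[1,99],axis=0).round(3))
U,S,V=np.linalg.svd(Q-Q.mean(0),full_matrices=False);print(V[2])
E
```

```text
[0.47048348 0.14597596 0.31083554]
15484 [0.5164 0.1678 0.1496] [[0.463 0.104 0.114]
 [0.572 0.232 0.182]]
[0.53001275 0.02157168 0.84771525]
```

View pics/w1.png

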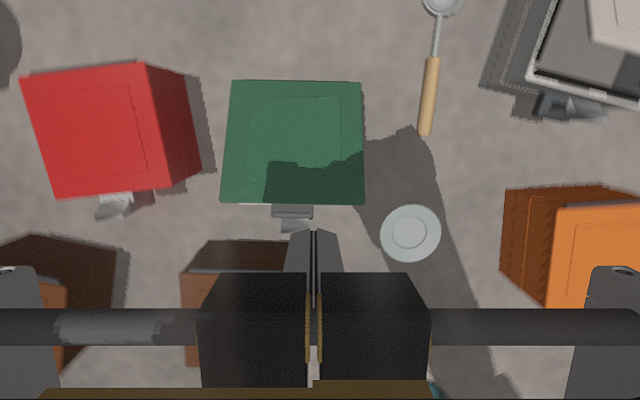

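The wrist picture shows the green lid at (292,142) with its catch at (293,215), and the closed fingers at (315,235). The lid pose agrees to about 4 mm. I'll shift about 17 mm forward and 20 mm left, then come down close.

```bash
python3 -m pendant '[[18,-20,0,0,1],[18,-20,40,0,1],[18,-20,80,0,1],[18,-20,115,0,1],[18,-20,115,0,1],[18,-20,115,0,1]]'
python3 - <<'E'
from h import *
a=snap('side','d2')[0];b=snap('scene','s2')[0]
cv2.imwrite('pics/v2.png',np.hstack([cv2.resize(a[130:250,215:345],(400,369)),cv2.resize(b[120:240,280:410],(400,369))]))
E
```

```text
clock: 2.85
tool_pos: [0.4878, 0.1668, 0.197]
eef_rot: [1.0, 0.026, -0.0, -0.0]
contact_force: [-0.3, 0.3, 1.4]
opening: 0.0004
```

View pics/v2.png

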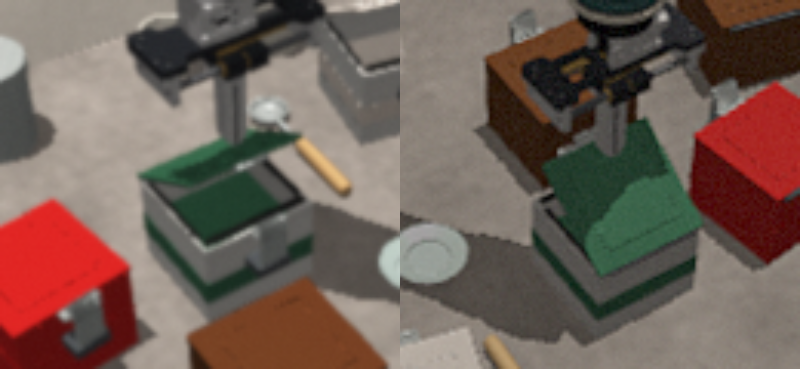

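The fingertips are over the lid's front middle, clear of the catch. Next I follow the lid's arc down to just before the catch.

```bash
python3 -m pendant '[[-2,0,10,0,1],[-5,0,18,0,1],[-8,0,26,0,1],[-11,0,34,0,1],[-14,0,42,0,1],[-17,0,50,0,1],[-18,0,54,0,1],[-18,0,54,0,1]]'
```

```text
clock: 3.75
tool_pos: [0.4693, 0.1657, 0.1415]
eef_rot: [1.0, 0.026, -0.0, 0.0]
contact_force: [0.5, 0.7, 0.2]
opening: 0.0003
```

```bash
python3 -m pendant '[[0,0,4,0,1],[-1,0,8,0,1],[-2,0,11,0,1],[-2,0,14,0,1],[-3,0,16,0,1],[-3,0,18,0,1],[-3,0,18,0,1]]'
```

```text
clock: 4.45
tool_pos: [0.4678, 0.1658, 0.1246]
eef_rot: [1.0, 0.026, 0.001, -0.0]
contact_force: [4.7, -0.2, 5.8]
opening: 0.0
```

```bash
python3 -m pendant '[[0,0,1,0,1],[0,0,2,0,1],[0,0,3,0,1],[0,0,4,0,1],[0,0,4,0,1]]'; python3 -m pendant '[[0,0,1,0,1],[0,0,2,0,1],[0,0,2,0,1]]'
```

```text
clock: 4.95
tool_pos: [0.4678, 0.1658, 0.1215]
eef_rot: [1.0, 0.026, 0.001, 0.0]
contact_force: [-4.9, -3.5, 28.3]
opening: 0.0004
clock: 5.25
tool_pos: [0.468, 0.1659, 0.1207]
eef_rot: [1.0, 0.026, 0.002, 0.0]
contact_force: [-14.0, -7.4, 59.1]
opening: 0.0008
```

Force rose steeply to 59 N with almost no travel, so this is the hard stop. I'll lift off and check.

```bash
python3 -m pendant '[[0,0,-4,0,1],[0,0,-10,0,1],[0,0,-40,0,1],[0,0,-80,0,1],[0,0,-120,0,1],[-20,0,-150,0,1],[-50,0,-150,0,1],[-50,0,-150,0,1],[-50,0,-150,0,1]]'
python3 - <<'E'
from h import *
im,d,c=snap('wrist','w3');a=snap('side','d3')[0];b=snap('scene','s3')[0]
cv2.imwrite('pics/v3.png',np.hstack([cv2.resize(a[130:250,215:345],(400,369)),cv2.resize(b[120:300,240:435],(400,369))]))
for t in('w3','s3'):
    im,d,c=load(t);P=cloud(d,c)
    hsv=cv2.cvtColor(im,cv2.COLOR_BGR2HSV); m=cv2.inRange(hsv,(60,80,30),(85,255,255))>0
    Q=P[m&(d>0)&(P[...,2]>.1)&(abs(P[...,0]-.5)<.12)&(abs(P[...,1]-.165)<.09)]
    A=np.c_[Q[:,:2]-[.571,.167],np.ones(len(Q))]; k=np.linalg.lstsq(A,Q[:,2],rcond=None)[0]
    print(t,len(Q),Q.mean(0).round(4),np.percentile(Q,[2,98],axis=0).round(3).tolist(),'slope',-k[0],k)
E
```

```text
clock: 6.15
tool_pos: [0.4166, 0.1627, 0.2683]
eef_rot: [1.0, 0.026, 0.0, 0.0]
contact_force: [1.1, -0.6, 0.2]
opening: 0.0003
w3 21334 [0.5085 0.1681 0.1147] [[0.443, 0.105, 0.113], [0.568, 0.231, 0.117]] slope 0.00618841528188372 [-0.00618842 -0.00226585  0.11433828]
s3 1581 [0.4878 0.1601 0.2383] [[0.386, 0.089, 0.107], [0.567, 0.228, 0.658]] slope 2.935812424785448 [-2.93581242 -0.44085099 -0.00883342]
```

View pics/v3.png

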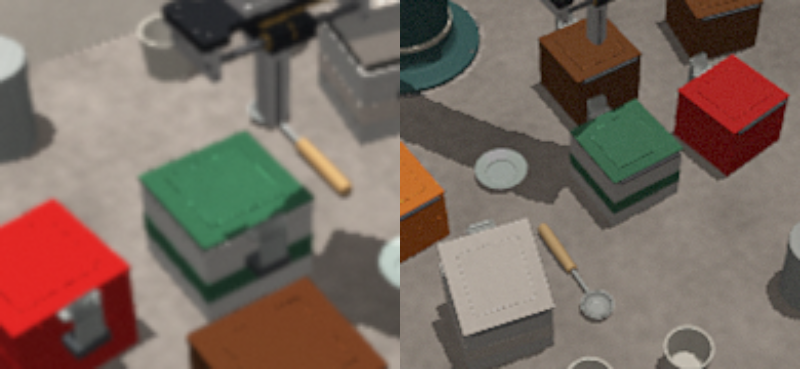

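The lid is shut: its slope is about 0.006 rad, where an uncaught lid would sit at 0.03 or more. It has stayed so for well over half a second after release. The sugar tin is unchanged and the arm is clear.

```bash
python3 -c "
from rig import close_job,ctrl
print(ctrl.get_state()['contact_force']); print(close_job())"
```

```text
[-0.90189553  0.27227013 -0.78346906]
the job is handed in; nothing more can be done
None
```

The green-lidded coffee tin is shut, and its lid stayed down after I let go. I pressed it along its arc with the closed fingertips until it hit the hard stop, then lifted clear and handed the job in. The clock was a little over 6 s.

- **Lid:** after release the wrist camera measured a lid slope of about 0.006 rad, with the top flat at about 114 mm. An uncaught lid would have sprung back to 0.03 rad or more. That is how I know the catch snapped; I did not see the hook itself engaged.
- **Force:** the peak wrist reading was 59 N, carried by the fingertips at the hard stop. That is under the 120 N wrist limit. I took the 40 N limit to cover only the arm and gripper body, which from their dimensions stayed well above the tins.
- **Sugar tin:** I never went near it at lid height, and its white lid looks still open in the last picture. I did not measure its angle.
- **Failed check:** the scene camera's slope fit was useless because the green arm got into the colour mask. The final slope therefore rests on the wrist camera alone, though the side and scene pictures also show the lid flat.

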